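Sweep the stray tealights into their bay on the fondue shelf

TASK

Gently sweep the three stray tealights along the beech shelf with the closed fingers, into the low open-fronted beech bay, until each stands upright and wholly inside it. Only push them: do not pinch, lift or tip them or press them hard. Leave everything else standing where it is, and finish with the robot clear.

Things in the scene. Friction and masses are not known exactly. Their poses are not given: they have to be found in the camera images.
- tealight0: tealight in a plain aluminium cup with a white wax top: a round disc 40 mm across and 20 mm high, about 25 g, loose, standing upright on the beech shelf (z = 0). It slides when pushed at the side and stops when the push stops. Origin: centre of its underside.
- tealight1: tealight in a plain aluminium cup with a white wax top: a round disc 40 mm across and 20 mm high, about 25 g, loose, standing upright on the beech shelf (z = 0). It slides when pushed at the side and stops when the push stops. Origin: centre of its underside.
- tealight2: tealight in a plain aluminium cup with a white wax top: a round disc 40 mm across and 20 mm high, about 25 g, loose, standing upright on the beech shelf (z = 0). It slides when pushed at the side and stops when the push stops. Origin: centre of its underside.
- bay: fixed low U-shaped beech rail, left or right of the middle: walls 10 mm thick, 28 mm high, no floor and no step (the shelf is its floor). Clear space 110 mm deep (own x) by 160 mm wide (own y). Origin: centre of the clear space, on the shelf. Open mouth at own x = -55 mm, facing roughly the robot; back wall's inner face at x = +55 mm, side walls' inner faces at y = +-80 mm, outer +-90 mm.
- sauce_bowl: white porcelain sauce bowl, 110 mm across the rim, 50 mm high. Bystander. Origin: centre of its underside.
- ramekin: small white porcelain dip pot, 60 mm across, 35 mm high, empty. Bystander, stands between the robot and the row of tealights. Origin: centre of its underside.
- spice_jar: small amber glass jar with a steel cap, 44 mm across, 60 mm high. Bystander, stands between the robot and the row of tealights. Origin: centre of its underside.
- fondue_pot: yellow ceramic fondue pot, 200 mm across, 105 mm high, with a straight handle towards its own +y reaching 232 mm from its middle. Bystander at the left side. Origin: centre of its underside.
- rechaud: round stainless steel rechaud frame, 178 mm across, 104 mm high. Bystander at the right side. Origin: centre of its underside.
- fork_caddy: square bamboo caddy, 75 mm wide, 130 mm high, with six upright steel forks whose wooden ends reach 246 mm. Bystander behind the work, near the far edge. Origin: centre of its underside.
- pepper_mill: turned dark wooden pepper mill, 56 mm across, 170 mm high. Bystander behind the work, near the far edge. Origin: centre of its underside.
Mind the look-alikes: they are no part of the job. Leave any red or turquoise look-alike of the tealight1 alone.

How it is judged:
At the end, for the whole second after the job is handed in: All three tealights stand upright (within 0.1 rad) and still on the shelf inside the bay's three walls, wholly past the mouth (at most 2 mm of the disc still outside the mouth line) (x of tealight0 in the frame of bay between -0.037 and 0.055 m and y of tealight0 in the frame of bay between -0.08 and 0.08 m and angle between each of tealight0, tealight1, tealight2's own z axis and vertical below 0.1 rad and height (world z) of each of tealight0, tealight1, tealight2 below 0.005 m and linear speed of each of tealight0, tealight1, tealight2 below 0.01 m/s and x of tealight1 in the frame of bay between -0.037 and 0.055 m and y of tealight1 in the frame of bay between -0.08 and 0.08 m and x of tealight2 in the frame of bay between -0.037 and 0.055 m and y of tealight2 in the frame of bay between -0.08 and 0.08 m); the robot touches nothing.
It fails at once if a tealight is lifted off the shelf (underside more than 12 mm up) or tipped over (height (world z) of any of tealight0, tealight1, tealight2 above 0.012 m or angle between any of tealight0, tealight1, tealight2's own z axis and vertical above 0.6 rad).
It fails at once if the fingers pinch or press a tealight with more than 15 N (contact force between the fingers and tealight0 above 15 N or contact force between the fingers and tealight1 above 15 N or contact force between the fingers and tealight2 above 15 N).
It fails at once if a bystander is shoved or knocked more than 20 mm from its place, or tipped (distance of any of sauce_bowl, ramekin, spice_jar, fondue_pot, rechaud, fork_caddy, pepper_mill from where it was at the start of the episode above 0.02 m or angle between any of sauce_bowl, ramekin, spice_jar, fondue_pot, rechaud, fork_caddy, pepper_mill's own z axis and vertical above 0.35 rad).
It also fails if it takes over 72 s, if anything falls off the work surface, if the arm or the gripper's body presses on something with over 40 N, if the wrist force passes 120 N, or if a joint passes its speed limit or range.

ROBOT

A 6-joint arm with a two-finger parallel gripper is mounted at the origin on the work surface. World frame = base frame: x ahead of the robot, y to its left, z up, the work surface at z = 0. Lengths are in m, angles in rad, forces in N, time in s.
With the tool pointing down it reaches from about 0.3 to 0.875 m from the base axis. Payload 6.4 kg.
Tool frame: the origin (TCP) lies at the very end of the fingers, on their centre line; the grasp point (between the pads) lies ctrl.pinch_z behind it (ctrl.pinch_z is the distance from the TCP to the grasp point, in m); y points along the fingers, z is the direction in which the jaws open and shut, and the axes are right-handed (so a half turn about y gives the same grasp; the last joint's range is limited). The gripper opens to 85 mm and grips with 20 to 120 N. Pads are 22 mm wide; open, the fingers measure 114 mm over their backs; the gripper's body (76 mm by 85 mm) begins 54 mm behind the grasp point. The pads swing forward as they close: fully open they stand 13 mm farther back than shut.
Start: joints at [-1.479, 0.181, 1.607, -0, 1.354, -0.206], TCP at [0.169, -0.55, 0.231] pointing down, gripper open.
Joint ranges: [-2.99, 2.99], [-0.89, 2.07], [0.3, 2.58], [-1.14, 4.28], [0, 2.63], [-3.12, 3.12]. Speed limits (rad/s): [2.57, 2.57, 3.01, 3.14, 3.14, 3.14].

INTERFACE

Orientations are given as a unit quaternion [w, x, y, z].
In Python, from bench import ctrl gives the robot as it stands.
- The arm moves only by the shell command python3 -m pendant 'ROWS'. ROWS is JSON, one flat list of numbers, 7 for each row, row after row: the shift along the world's x, y, z in m, then the turn, a rotation vector about the world's x, y, z in degrees, then the finger opening in m, from 0 to 0.0854. In form: [tx, ty, tz, rx, ry, rz, hand, tx, ty, tz, rx, ry, rz, hand, ...]. A call has 1 to 12 rows; each row shifts and turns the commanded pose from where the row before left it; what a row does not reach is not made up. A row lasts 1/8 s, in which the tool goes at most 62.5 mm and 10.7 degrees, less where a joint would pass 70% of its speed; a pose out of reach is approached as far as the arm can. A call with a gripper value outside its range is refused whole. The fingers move at their own pace and stop on an object; the grip force is fixed at half the most. Time passes only in rows, so rows that do not move let the fingers close. It gives the time, the measured TCP pose, the force and the opening at its end, in the units of the state.
- ctrl.get_obs(): the state, without advancing time (a new reading comes with each control period).
- ctrl.camera(name): name is "scene" or "top" or "wrist"; returns the picture (384x512x3 uint8, red, green, blue); there is no depth.
- ctrl.camera_info(name): a dict with "fx", "fy", "cx", "cy" (pixels), "origin" and "rotation" of the camera in the world; the wrist camera has in their place "tool_from_camera" (4x4, takes a point from camera to tool coordinates, whose origin is the TCP and whose axes are the tool frame's). Camera axes: x right, y down, z forward; pixel columns grow to the right and rows downward; lengths in m; the calibration is good to about 2 mm. A picture is of the moment at which its call begins: read the wrist's pose just before it. camera_info takes no time and is no camera call.
- ctrl.hand_in(): hands the job in, once; it reports no verdict.
Trained networks look in the newest picture that a camera, given by its name, has taken for a name from the list of things; names that differ only in an ending like _2 or _b are one class to them, and where a whole thing is asked for, a point or a joint stands for the part that bears it (a point fixed in the world has none). Each returns a list of dicts, best first, with "score" (0 to 1); they miss things now and then, are a little off and sometimes report something else, mostly with a low value. They report only what shows in the picture. A call takes as long as a camera call. They do not tell look-alikes from the thing itself.
- ctrl.silhouettes(target, camera): "mask" (384x512 bool, what is visible of it) and "bbox" ([left, top, right, bottom] in pixels, round what is visible of it).
The state is a dict: "time_s": time; "q": joint angles; "dq": joint speeds; "joint_efforts": joint torques, N m; "eef_pos": TCP position; "eef_rot": TCP orientation; "wrist_force": force on the tool from outside, world axes, zero at the start; "torque": the same for the moment, N m; "opening": opening from 0.0 (shut) to 1.0 (fully open).
Only numpy, scipy, OpenCV 4.12 (cv2) and the standard library are available. Lean on these libraries where they do the work, as an engineer would, in place of code of your own. Each camera call takes 0.05 s, during which the arm holds its last target.

## Working session

There is one attempt and no reset: what is moved stays moved. The work goes in short steps, Python scripts to look and compute and a shell command to move; the robot and the scene stay as the last step left them, time stands still between calls to the robot, and variables do not carry over. Pictures are saved under pics/ and viewed, and the job is handed in when it is done.

```bash
ls; mkdir -p pics
python3 - <<'E'
from bench import ctrl
import cv2
o=ctrl.get_obs(); print(o['time_s'],o['eef_pos'],o['eef_rot'],o['opening'],ctrl.pinch_z)
for c in ['top','scene']:
    im=ctrl.camera(c); cv2.imwrite(f'pics/{c}0.png',im[:,:,::-1]); print(ctrl.camera_info(c))
E
```

```text
pics
0.0 [ 0.16867827 -0.54912383  0.23038856] [ 0.10492746 -0.10487652  0.69990462 -0.69865919] 0.9986203323350791 0.0187
{'fx': 368.4119516635264, 'fy': 368.4119516635264, 'cx': 257.85142842721905, 'cy': 198.6383380276475, 'origin': array([ 0.39239418, -0.00843466,  1.16604657]), 'rotation': array([-0.06219348,  0.71365042, -0.6953755 ,  0.05734078])}
{'fx': 463.8320468495297, 'fy': 463.8320468495297, 'cx': 249.24639501250903, 'cy': 188.35944295211516, 'origin': array([1.14575813, 0.44855864, 1.14956332]), 'rotation': array([-0.1215443 ,  0.43170428,  0.8555052 , -0.25878419])}
```

View pics/top0.png

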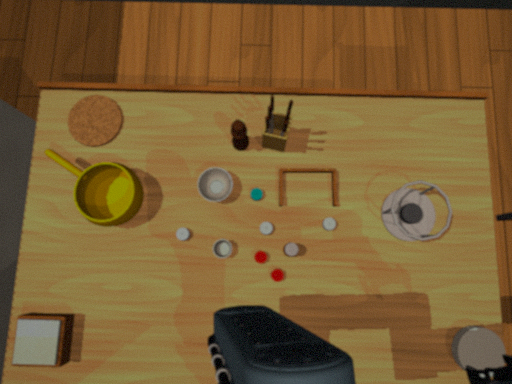

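View pics/scene0.png

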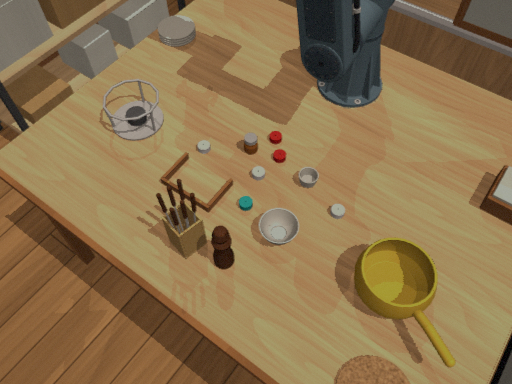

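The top picture shows white tealights at about (183,234), (266,228) and (330,224), and the bay at about (308,188). The red look-alikes are at (261,257) and (278,275), the turquoise one at (257,194), the jar at (291,249), the ramekin at (223,248) and the sauce bowl at (215,184). Next I'll turn these into positions.

```bash
cat > h.py <<'E'
from bench import ctrl
import numpy as np, cv2
from scipy.spatial.transform import Rotation as R
def ray(cam,u,v,z):
    i=ctrl.camera_info(cam); q=i['rotation']; r=R.from_quat([q[1],q[2],q[3],q[0]])
    d=r.apply([(u-i['cx'])/i['fx'],(v-i['cy'])/i['fy'],1]); o=np.array(i['origin'])
    return (o+d*(z-o[2])/d[2])
def proj(cam,p):
    i=ctrl.camera_info(cam); q=i['rotation']; r=R.from_quat([q[1],q[2],q[3],q[0]])
    c=r.inv().apply(np.array(p)-i['origin']); return c[0]/c[2]*i['fx']+i['cx'],c[1]/c[2]*i['fy']+i['cy']
def white(cam,lst,z=0.012):
    pass
E
python3 - <<'E'
from h import *
H=dict(tealight0=.012,bay=.028,sauce_bowl=.03,ramekin=.02,spice_jar=.03,pepper_mill=.08,fork_caddy=.06)
for c in ['top','scene']:
    ctrl.camera(c)
    for n,z in H.items():
        for s in ctrl.silhouettes(n,c):
            m=s['mask']; v,u=np.nonzero(m)
            if len(u)==0: continue
            print(c,n,round(s['score'],2),s['bbox'],len(u),ray(c,u.mean(),v.mean(),z).round(3)[:2])
            if n=='bay' and s['score']>.5: np.save(f'bay_{c}.npy',m)
im=ctrl.camera('top'); cv2.imwrite('pics/topz.png',cv2.resize(im[150:300,170:350,::-1],None,fx=4,fy=4,interpolation=cv2.INTER_CUBIC))
E
```

```text
top tealight0 0.65 [250.4, 190.9, 264.1, 199.3] 115 [0.606 0.009]
top tealight0 0.55 [253.4, 244.3, 266.8, 264.7] 142 [ 0.408 -0.009]
top tealight0 0.48 [178.4, 229.5, 189.0, 240.0] 105 [0.473 0.235]
top tealight0 0.46 [270.2, 270.2, 284.5, 279.7] 146 [ 0.354 -0.06 ]
top tealight0 0.45 [322.5, 218.7, 338.0, 235.1] 156 [ 0.516 -0.222]
top tealight0 0.43 [259.2, 223.2, 275.4, 236.4] 133 [ 0.497 -0.024]
top bay 0.84 [280.2, 169.0, 339.3, 206.6] 492 [ 0.657 -0.16 ]
top sauce_bowl 0.85 [197.7, 165.1, 234.7, 203.9] 962 [0.629 0.14 ]
top ramekin 0.57 [212.8, 237.4, 232.3, 258.4] 294 [0.431 0.11 ]
top spice_jar 0.51 [280.5, 245.1, 297.2, 256.4] 164 [ 0.432 -0.099]
top pepper_mill 0.72 [229.6, 119.5, 245.2, 152.6] 441 [0.776 0.065]
top pepper_mill 0.22 [44.9, 148.9, 141.0, 223.7] 3803 [0.59  0.464]
top fork_caddy 0.62 [265.5, 97.8, 292.0, 151.8] 1081 [ 0.81  -0.049]
scene tealight0 0.64 [253.7, 167.3, 263.9, 183.1] 167 [ 0.498 -0.022]
scene tealight0 0.63 [272.4, 151.1, 290.5, 165.3] 157 [ 0.409 -0.008]
scene tealight0 0.56 [271.3, 131.1, 280.8, 146.6] 125 [ 0.356 -0.061]
scene tealight0 0.49 [237.6, 198.0, 251.9, 212.9] 169 [0.605 0.01 ]
scene tealight0 0.19 [295.1, 164.4, 320.6, 185.5] 354 [0.423 0.105]
scene bay 0.85 [161.0, 154.9, 231.5, 210.6] 664 [ 0.655 -0.145]
scene sauce_bowl 0.59 [259.6, 208.0, 299.4, 242.0] 1186 [0.619 0.135]
scene ramekin 0.56 [297.9, 167.4, 322.2, 188.7] 362 [0.427 0.109]
scene spice_jar 0.65 [246.3, 131.1, 256.0, 155.5] 267 [ 0.432 -0.1  ]
scene pepper_mill 0.95 [210.9, 225.6, 233.2, 269.3] 783 [0.78  0.069]
scene fork_caddy 0.65 [158.2, 179.6, 206.9, 261.6] 1986 [ 0.778 -0.069]
```

View pics/topz.png

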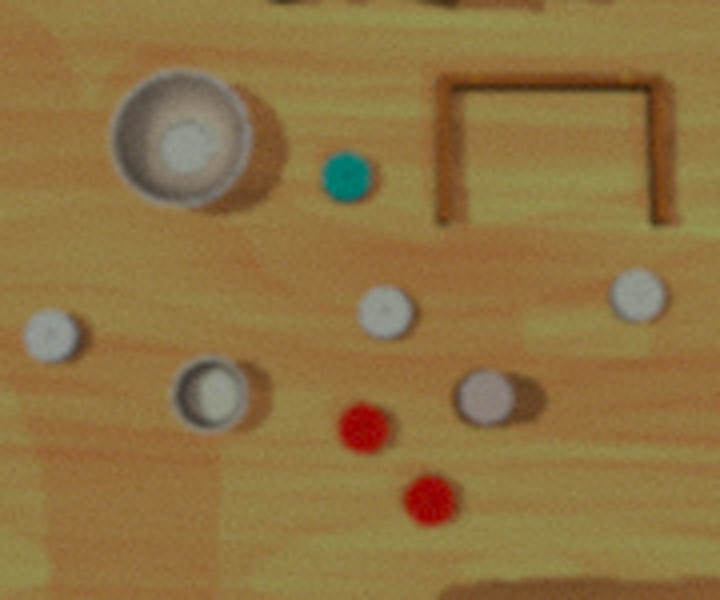

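The zoomed picture puts the bay's mouth ends at about (450,225) and (662,225), and its back wall at about y=82. I'll fit the bay pose and refine the tealight centres by colour.

```bash
cat >> h.py <<'E'
def bayfit(cam='top'):
    from scipy.optimize import minimize
    m=np.load(f'bay_{cam}.npy').astype(np.float32)
    ks=[]
    f=16
    def render(p):
        x,y,a=p; img=np.zeros(m.shape,np.uint8)
        ca,sa=np.cos(a),np.sin(a)
        for (x0,x1,y0,y1) in [(55,65,-90,90),(-55,65,80,90),(-55,65,-90,-80)]:
            pts=[]
            for z in (0,.028):
                for X,Y in [(x0,y0),(x0,y1),(x1,y0),(x1,y1)]:
                    pts.append(proj(cam,[x+(ca*X-sa*Y)/1e3,y+(sa*X+ca*Y)/1e3,z]))
            hull=cv2.convexHull(np.array(pts,np.float32))
            cv2.fillConvexPoly(img,np.round(hull*f).astype(np.int32),255,cv2.LINE_AA,4)
        return img/255.
    bl=lambda i:cv2.GaussianBlur(i.astype(np.float32),(0,0),1.0)
    mb=bl(m)
    c=lambda p:((bl(render(p))-mb)**2).sum()
    best=None
    for a0 in (-.1,0,.1):
        r=minimize(c,[.64,-.15,a0],method='Nelder-Mead',options=dict(initial_simplex=[[.64,-.15,a0],[.66,-.15,a0],[.64,-.13,a0],[.64,-.15,a0+.15]]))
        if best is None or r.fun<best.fun: best=r
    return best.x,best.fun
def tls(cam='top',z=.02):
    im=ctrl.camera(cam); hsv=cv2.cvtColor(im,cv2.COLOR_RGB2HSV)
    w=((hsv[...,1]<60)&(hsv[...,2]>110)).astype(np.uint8)
    n,l,st,ce=cv2.connectedComponentsWithStats(w)
    for k in range(1,n):
        if 60<st[k,4]<250:
            print(cam,ce[k].round(1),st[k,2:],ray(cam,*ce[k],z)[:2].round(3))
    return im
E
python3 - <<'E'
from h import *
print(bayfit('top'));print(bayfit('scene'))
tls();tls('scene')
E
```

```text
Traceback (most recent call last):
  File "h.py", line 34, in bayfit
    r=minimize(c,[.64,-.15,a0],method='Nelder-Mead',options=dict(initial_simplex=[[.64,-.15,a0],[.66,-.15,a0],[.64,-.13,a0],[.64,-.15,a0+.15]]))
  File "h.py", line 31, in <lambda>
    c=lambda p:((bl(render(p))-mb)**2).sum()
                    ~~~~~~^^^
  File "h.py", line 25, in render
    pts.append(proj(cam,[x+(ca*X-sa*Y)/1e3,y+(sa*X+ca*Y)/1e3,z]))
               ~~~~^^^^^^^^^^^^^^^^^^^^^^^^^^^^^^^^^^^^^^^^^^^^^
  File "h.py", line 9, in proj
    i=ctrl.camera_info(cam); q=i['rotation']; r=R.from_quat([q[1],q[2],q[3],q[0]])
ValueError: time passes only in moves, steps and waits
```

```bash
python3 - <<'E'
s=open('h.py').read()
s=s.replace("i=ctrl.camera_info(cam);","i=info(cam);")
s=s.replace("def ray","_c={}\ndef info(cam):\n    if cam not in _c: _c[cam]=ctrl.camera_info(cam)\n    return _c[cam]\ndef ray",1)
open('h.py','w').write(s)
E
python3 - <<'E'
from h import *
tls();tls('scene')
print(bayfit('top'));print(bayfit('scene'))
print(ctrl.get_obs()['time_s'])
E
```

```text
top [328.9 223.5] [ 13  12 130] [ 0.515 -0.221]
top [265.9 227.7] [ 13  13 132] [ 0.497 -0.025]
top [182.1 233.5] [ 13  12 130] [0.472 0.235]
top [224.9 248.3] [ 12  17 143] [0.43 0.1 ]
top [290.9 249. ] [ 13  13 129] [ 0.433 -0.104]
scene [250.3 137.4] [ 12  10 101] [ 0.408 -0.119]
scene [203.7 146.1] [ 13  14 127] [ 0.521 -0.216]
scene [258.3 172.1] [ 13  14 137] [ 0.501 -0.02 ]
scene [307.3 174.9] [ 20  17 227] [0.424 0.103]
scene [337.8 210.3] [ 14  15 153] [0.475 0.238]
(array([ 0.6259783 , -0.1527945 ,  0.00703587]), np.float64(88.98503112792969))
(array([ 0.62598133, -0.15168616,  0.02562981]), np.float64(190.70187377929688))
1.05
```

Run:
```python
from h import *
o=ctrl.get_obs();q=o['eef_rot'];r=R.from_quat([q[1],q[2],q[3],q[0]]);print(r.as_matrix().round(3),o['eef_pos'],o['q'])
```

```text
[[-0.956 -0.     0.293]
 [-0.293 -0.    -0.956]
 [ 0.    -1.     0.   ]] [ 0.16871208 -0.5497052   0.2312876 ] [-1.47933043e+00  1.80791206e-01  1.60701199e+00 -7.56312545e-06
  1.35378572e+00 -2.06303560e-01]
```

```bash
python3 -m pendant '[0.035,0.028,-0.008,0,0,-1.7,0, 0.035,0.028,-0.008,0,0,-1.7,0, 0.035,0.028,-0.008,0,0,-1.7,0, 0.035,0.028,-0.008,0,0,-1.7,0, 0.035,0.028,-0.008,0,0,-1.7,0, 0.035,0.028,-0.008,0,0,-1.7,0, 0.035,0.028,-0.008,0,0,-1.7,0, 0.035,0.028,-0.008,0,0,-1.7,0, 0.035,0.028,-0.008,0,0,-1.7,0, 0.033,0.023,-0.008,0,0,-1.7,0, 0,0,0,0,0,0,0]'
python3 - <<'E'
from h import *
o=ctrl.get_obs();q=o['eef_rot'];r=R.from_quat([q[1],q[2],q[3],q[0]]);print(r.as_matrix().round(3),o['eef_pos'],o['opening'],o['wrist_force'],o['q'])
E
```

```text
time_s: 2.42
eef_pos: [0.518, -0.2726, 0.1505]
eef_rot: [0.001, -0.002, 0.707, -0.707]
wrist_force: [-0.5, -0.4, -0.1]
opening: 0.003
[[-1.    -0.001  0.005]
 [-0.005  0.001 -1.   ]
 [ 0.001 -1.    -0.001]] [ 0.51804122 -0.27258918  0.15050943] 0.0029575472988475847 [-0.48178731 -0.39822961 -0.07658426] [-6.87237729e-01  2.87107130e-01  1.65032525e+00  4.55965255e-04
  1.20530948e+00  8.78717916e-01]
```

```bash
python3 -m pendant '[0,-0.001,-0.03,0,0,0,0, 0,-0.001,-0.03,0,0,0,0, 0,-0.001,-0.03,0,0,0,0, 0,-0.001,-0.025,0,0,0,0, 0,0,-0.015,0,0,0,0, 0,0,-0.012,0,0,0,0, 0,0,0,0,0,0,0]'
python3 - <<'E'
from h import *
for c in ['scene','wrist']:
    im=tls(c) if c=='scene' else ctrl.camera(c)
    if c=='scene': im=cv2.resize(im[90:240,120:340],None,fx=3,fy=3)
    cv2.imwrite(f'pics/{c}1.png',im[:,:,::-1])
E
```

```text
time_s: 3.3
eef_pos: [0.5163, -0.2787, 0.0089]
eef_rot: [0.0, -0.001, 0.707, -0.707]
wrist_force: [-0.8, 0.0, -0.4]
opening: 0.0
scene [157.8 114.3] [ 10  18 121] [ 0.508 -0.422]
scene [250.4 137.5] [ 13  10 108] [ 0.408 -0.119]
scene [203.6 145.9] [ 13  14 134] [ 0.52  -0.216]
scene [258.3 172.2] [ 13  14 143] [ 0.501 -0.02 ]
scene [307.5 174.9] [ 21  17 242] [0.423 0.103]
scene [337.8 210.3] [ 14  15 161] [0.476 0.238]
```

View pics/scene1.png

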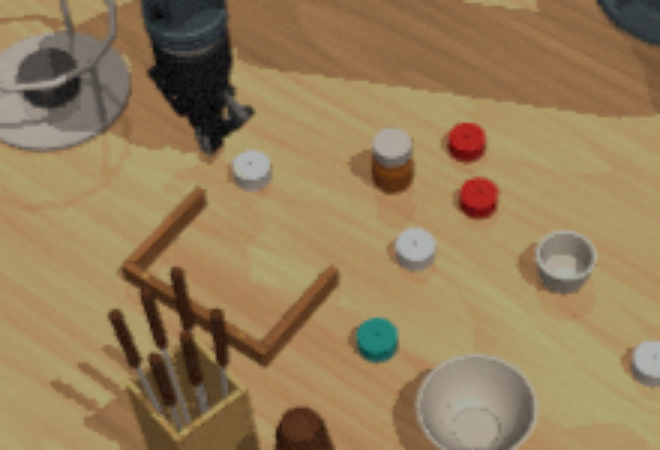

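View pics/wrist1.png

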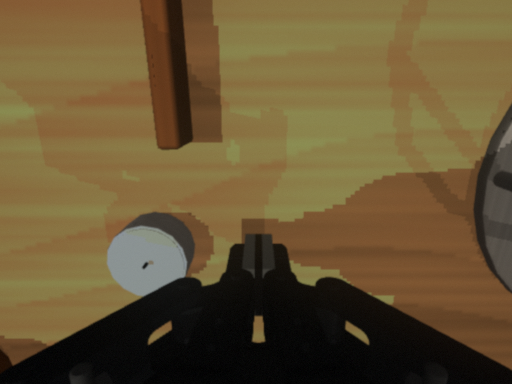

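The scene picture shows the closed fingertips just right of tealight A at (252,168 in the zoom). In the wrist picture A's top is centred near (147,260). I'll check it against the wrist calibration.

```bash
cat >> h.py <<'E'
def wray(u,v,z):
    o=ctrl.get_obs();q=o['eef_rot'];r=R.from_quat([q[1],q[2],q[3],q[0]])
    i=info('wrist');T=np.array(i['tool_from_camera'])
    d=r.apply(T[:3,:3]@[(u-i['cx'])/i['fx'],(v-i['cy'])/i['fy'],1]); c=o['eef_pos']+r.apply(T[:3,3])
    return c+d*(z-c[2])/d[2]
E
python3 - <<'E'
from h import *
print(wray(147,261,.02),wray(173,149,.028),wray(159,149,.028),wray(191,141,.028))
E
```

```text
[ 0.51631982 -0.22471513  0.02      ] [ 0.57260011 -0.24411051  0.028     ] [ 0.57258793 -0.23832679  0.028     ] [ 0.57589445 -0.25174997  0.028     ]
```

```bash
python3 -m pendant '[0,0.008,0,0,0,0,0, 0,0.008,0,0,0,0,0, 0,0.006,0,0,0,0,0, 0,0.006,0,0,0,0,0, 0,0.008,0,0,0,0,0, 0,0.008,0,0,0,0,0, 0,0.008,0,0,0,0,0, 0,0,0,0,0,0,0, 0,-0.008,0,0,0,0,0,0,-0.012,0,0,0,0,0]'
python3 - <<'E'
from h import *
tls('scene')
im=ctrl.camera('wrist'); cv2.imwrite('pics/wrist2.png',im[:,:,::-1])
E
```

```text
time_s: 4.65
eef_pos: [0.5167, -0.2474, 0.0092]
eef_rot: [0.0, -0.001, 0.707, -0.707]
wrist_force: [-0.4, 0.1, 0.7]
opening: -0.002
scene [157.8 114.3] [ 10  18 120] [ 0.508 -0.422]
scene [250.4 137.6] [ 13  12 111] [ 0.409 -0.118]
scene [211.5 150.6] [ 13  13 132] [ 0.52  -0.185]
scene [258.2 172.3] [ 13  14 145] [ 0.502 -0.02 ]
scene [307.7 174.9] [ 20  17 245] [0.423 0.104]
scene [337.7 210.3] [ 14  15 160] [0.476 0.238]
```

View pics/wrist2.png

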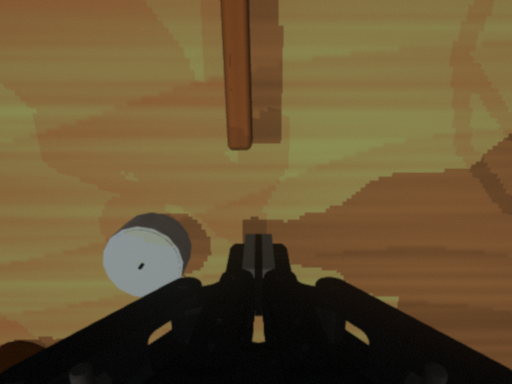

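Tealight A moved about 31 mm in +y, as planned. Next I'll go round behind it and push it +x into the bay.

```bash
python3 -m pendant '[-0.02,0,0,0,0,0,0, -0.02,0,0,0,0,0,0, -0.016,0,0,0,0,0,0, 0,0.02,0,0,0,0,0, 0,0.02,0,0,0,0,0, 0,0.014,0,0,0,0,0, 0.008,0,0,0,0,0,0, 0.006,0,0,0,0,0,0, 0.006,0,0,0,0,0,0, 0.006,0,0,0,0,0,0, 0.010,0,0,0,0,0,0, 0.010,0,0,0,0,0,0]'
python3 - <<'E'
from h import *
tls('scene')
im=ctrl.camera('wrist'); cv2.imwrite('pics/wrist3.png',im[:,:,::-1])
E
```

```text
time_s: 6.25
eef_pos: [0.5074, -0.1929, 0.0092]
eef_rot: [-0.0, 0.0, -0.707, 0.707]
wrist_force: [0.7, -0.4, -0.1]
opening: 0.0
scene [250.4 137.6] [ 13  12 112] [ 0.409 -0.118]
scene [206.6 155.7] [ 13  13 134] [ 0.544 -0.184]
scene [258.2 172.3] [ 13  14 145] [ 0.502 -0.02 ]
scene [307.6 174.9] [ 21  17 246] [0.423 0.104]
scene [337.7 210.3] [ 14  15 160] [0.476 0.238]
```

View pics/wrist3.png

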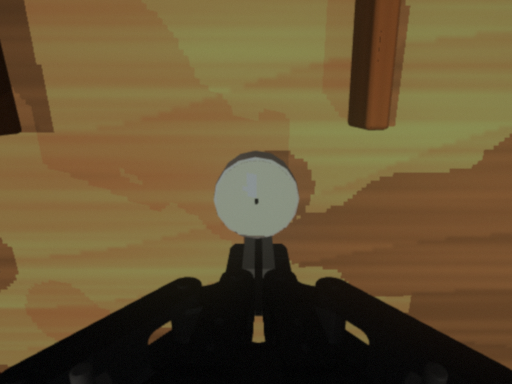

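A is centred on the fingers at (257,200) and lined up with the open mouth. Keep pushing.

```bash
python3 -m pendant '[0.010,-0.001,0,0,0,0,0, 0.010,-0.001,0,0,0,0,0, 0.010,-0.001,0,0,0,0,0, 0.010,-0.001,0,0,0,0,0, 0.010,-0.001,0,0,0,0,0, 0.010,-0.001,0,0,0,0,0, 0.010,-0.001,0,0,0,0,0, 0.010,-0.001,0,0,0,0,0, 0.010,-0.001,0,0,0,0,0, 0.007,-0.001,0,0,0,0,0, 0,0,0,0,0,0,0, -0.01,0,0,0,0,0,0]'
python3 - <<'E'
from h import *
tls('scene')
im=ctrl.camera('wrist'); cv2.imwrite('pics/wrist4.png',im[:,:,::-1])
E
```

```text
time_s: 7.85
eef_pos: [0.5936, -0.2027, 0.0093]
eef_rot: [-0.001, 0.0, -0.707, 0.707]
wrist_force: [1.0, -0.0, -0.3]
opening: 0.004
scene [175.1  77.6] [ 13  19 104] [ 0.347 -0.489]
scene [250.5 137.7] [ 13  12 114] [ 0.409 -0.118]
scene [258.3 172.2] [ 13  14 144] [ 0.501 -0.02 ]
scene [307.6 174.9] [ 21  17 246] [0.423 0.104]
scene [184.5 176. ] [ 13  14 143] [ 0.642 -0.189]
scene [337.7 210.4] [ 14  15 162] [0.476 0.238]
```

View pics/wrist4.png

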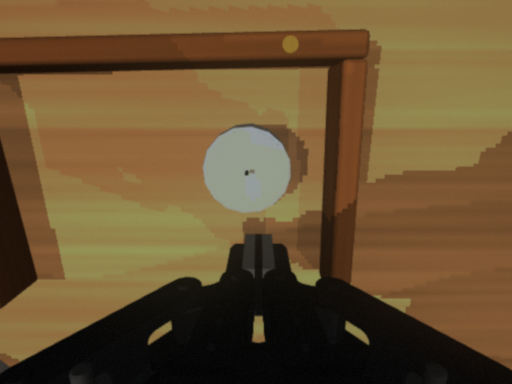

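A stands in the bay, with its centre at (247,170) in the wrist picture. Now B: raise, cross over to its +y side and come down.

```bash
python3 -m pendant '[-0.03,0,0,0,0,0,0, -0.032,0,0.04,0,0,0,0, -0.032,0,0.05,0,0,0,0, 0,0.04,0,0,0,0,0, 0,0.04,0,0,0,0,0, 0,0.04,0,0,0,0,0, 0,0.04,0,0,0,0,0, 0,0.04,0,0,0,0,0, 0,0.036,0,0,0,0,0, 0,0,0,0,0,0,0]'
python3 - <<'E'
from h import *
im=ctrl.camera('wrist'); cv2.imwrite('pics/wrist5.png',im[:,:,::-1])
print(ctrl.get_obs()['eef_pos'])
E
```

```text
time_s: 9.2
eef_pos: [0.4989, 0.0353, 0.0993]
eef_rot: [0.001, -0.002, 0.707, -0.707]
wrist_force: [0.5, 0.3, 0.9]
opening: -0.003
[0.49928261 0.03401207 0.09934254]
```

View pics/wrist5.png

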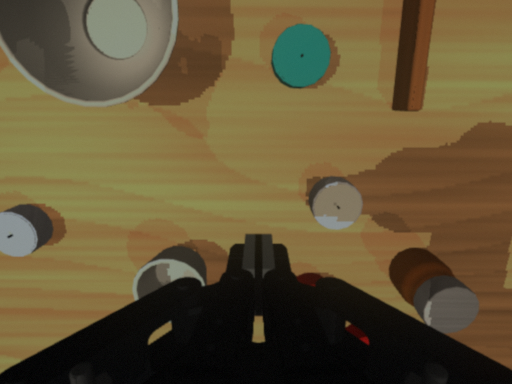

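Run:
```python
from h import *
print('B',wray(337,205,.02),'C',wray(15,234,.02),'turq',wray(301,56,.02),'wall',wray(420,108,.028),wray(395,108,.028),'jar',wray(446,303,.06),'ram rim',wray(205,285,.035),wray(168,260,.035))
```

```text
B [ 0.49748911 -0.02776582  0.02      ] C [0.47187681 0.2284149  0.02      ] turq [0.60378749 0.00510051 0.02      ] wall [ 0.57041808 -0.07668222  0.028     ] [ 0.5703437  -0.05958956  0.028     ] jar [ 0.43812729 -0.09967444  0.06      ] ram rim [0.43548737 0.07532293 0.035     ] [0.45743923 0.10272381 0.035     ]
```

```bash
python3 -m pendant '[-0.008,-0.002,-0.02,0,0,5,0, -0.007,-0.002,-0.03,0,0,5,0, 0,0,-0.025,0,0,3,0, 0,0,-0.015,0,0,0,0, 0.002,-0.008,0,0,0,0,0, 0.0015,-0.0065,0,0,0,0,0, 0.0015,-0.0065,0,0,0,0,0, 0.0015,-0.0065,0,0,0,0,0, 0.0015,-0.0065,0,0,0,0,0]'
python3 - <<'E'
from h import *
im=ctrl.camera('wrist'); cv2.imwrite('pics/wrist6.png',im[:,:,::-1])
print(ctrl.get_obs()['eef_pos'])
E
```

```text
time_s: 10.38
eef_pos: [0.4932, -0.005, 0.0098]
eef_rot: [0.081, -0.08, 0.703, -0.702]
wrist_force: [-0.8, 2.2, 2.6]
opening: 0.001
[ 0.49346538 -0.00563245  0.00984224]
```

View pics/wrist6.png

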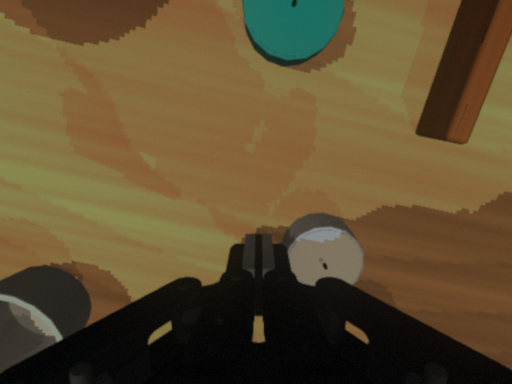

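B is in contact and centred on the finger side, at (325,260). Keep sweeping.

```bash
python3 -m pendant '[0.0022,-0.01,0,0,0,0,0, 0.0022,-0.01,0,0,0,0,0, 0.0022,-0.01,0,0,0,0,0, 0.0022,-0.01,0,0,0,0,0, 0.0022,-0.01,0,0,0,0,0, 0.0022,-0.01,0,0,0,0,0, 0.0022,-0.01,0,0,0,0,0, 0.0022,-0.01,0,0,0,0,0, 0.0022,-0.01,0,0,0,0,0, 0.0022,-0.01,0,0,0,0,0, 0.0022,-0.008,0,0,0,0,0, 0,0,0,0,0,0,0]'
python3 - <<'E'
from h import *
im=ctrl.camera('wrist'); cv2.imwrite('pics/wrist7.png',im[:,:,::-1])
print(ctrl.get_obs()['eef_pos'])
tls('scene')
E
```

```text
time_s: 11.92
eef_pos: [0.5172, -0.1137, 0.0094]
eef_rot: [-0.08, 0.08, -0.702, 0.703]
wrist_force: [0.4, 1.1, 0.1]
opening: 0.001
[ 0.51689877 -0.11335487  0.00913224]
scene [482.7  38.3] [ 59  26 210] [-0.464  0.289]
scene [223.5  75.1] [17 17 85] [ 0.239 -0.361]
scene [250.4 137.5] [ 13  10 109] [ 0.408 -0.119]
scene [220.6 160.1] [10 13 98] [ 0.532 -0.139]
scene [307.6 174.9] [ 21  17 245] [0.423 0.103]
scene [184.5 175.9] [ 14  15 150] [ 0.641 -0.189]
scene [337.7 210.4] [ 14  15 161] [0.476 0.238]
```

View pics/wrist7.png

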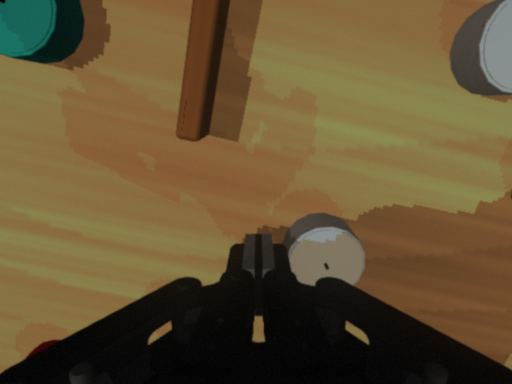

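```bash
python3 -m pendant '[-0.003,0.015,0,0,0,0,0, 0,0,0.04,0,0,-4,0, -0.016,-0.015,0.04,0,0,-5,0, -0.02,-0.0345,0,0,0,-4,0, 0,0,0,0,0,0,0, 0,0,-0.04,0,0,0,0, 0,0,-0.025,0,0,0,0, 0,0,-0.015,0,0,0,0,0,0,0,0,0,0,0]'
python3 - <<'E'
from h import *
im=ctrl.camera('wrist'); cv2.imwrite('pics/wrist8.png',im[:,:,::-1])
print(ctrl.get_obs()['eef_pos'])
E
```

```text
time_s: 13.15
eef_pos: [0.4771, -0.1459, 0.0081]
eef_rot: [-0.0, -0.002, 0.708, -0.707]
wrist_force: [-0.6, 0.7, 0.3]
opening: -0.002
[ 0.47791845 -0.14654979  0.00908974]
```

View pics/wrist8.png

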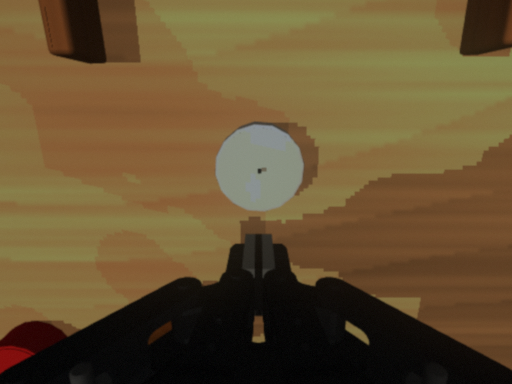

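B sits straight ahead of the fingers at (260,168). Push it in.

```bash
python3 -m pendant '[0.007,0,0,0,0,0,0, 0.006,0,0,0,0,0,0, 0.006,0,0,0,0,0,0, 0.010,0,0,0,0,0,0, 0.012,0,0,0,0,0,0, 0.012,0,0,0,0,0,0, 0.012,0,0,0,0,0,0, 0.012,0,0,0,0,0,0, 0.012,0,0,0,0,0,0, 0.012,0,0,0,0,0,0, 0.012,0,0,0,0,0,0, 0.010,0,0,0,0,0,0]';  python3 -m pendant '[0.007,0,0,0,0,0,0, 0,0,0,0,0,0,0, -0.01,0,0,0,0,0,0]'
python3 - <<'E'
from h import *
im=ctrl.camera('wrist'); cv2.imwrite('pics/wrist9.png',im[:,:,::-1])
print(ctrl.get_obs()['eef_pos'])
E
```

```text
time_s: 14.7
eef_pos: [0.6018, -0.1472, 0.0093]
eef_rot: [-0.0, 0.0, -0.707, 0.707]
wrist_force: [-0.1, 0.2, -0.2]
opening: -0.002
time_s: 15.08
eef_pos: [0.5978, -0.1472, 0.0093]
eef_rot: [-0.001, 0.0, -0.707, 0.707]
wrist_force: [-0.4, -0.7, -0.3]
opening: -0.004
[ 0.59581274 -0.14682971  0.00876025]
```

View pics/wrist9.png

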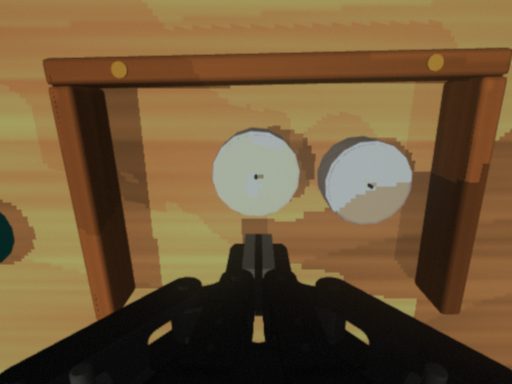

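Both stand inside the bay, B at (256,174) and A at (370,182). Now for C.

```bash
python3 -m pendant '[-0.04,0,0,0,0,0,0, -0.04,0,0.045,0,0,3,0, -0.0535,0,0.045,0,0,3,0, 0,0.044,0,0,0,3,0, 0,0.044,0,0,0,0,0, 0,0.044,0,0,0,0,0, 0,0.044,0,0,0,0,0, 0,0.044,0,0,0,0,0, 0,0.044,0,0,0,0,0, 0,0.044,0,0,0,0,0, 0,0.044,0,0,0,0,0, 0,0.044,0,0,0,0,0]';  python3 -m pendant '[0,0.04,0,0,0,0,0, 0,0,0,0,0,0,0]'
python3 - <<'E'
from h import *
im=ctrl.camera('wrist'); cv2.imwrite('pics/wrist10.png',im[:,:,::-1])
print(ctrl.get_obs()['eef_pos'],ctrl.get_obs()['q'])
E
```

```text
time_s: 16.62
eef_pos: [0.4693, 0.2498, 0.0945]
eef_rot: [-0.056, 0.056, -0.705, 0.705]
wrist_force: [0.6, 0.1, -0.3]
opening: 0.001
time_s: 16.88
eef_pos: [0.4692, 0.2906, 0.0945]
eef_rot: [0.057, -0.057, 0.705, -0.705]
wrist_force: [-0.2, -0.2, 0.1]
opening: 0.001
[0.46915139 0.28919327 0.09427865] [ 3.37135889e-01  2.93058052e-01  1.77297524e+00 -2.67565381e-04
  1.07630814e+00  1.74764230e+00]
```

View pics/wrist10.png

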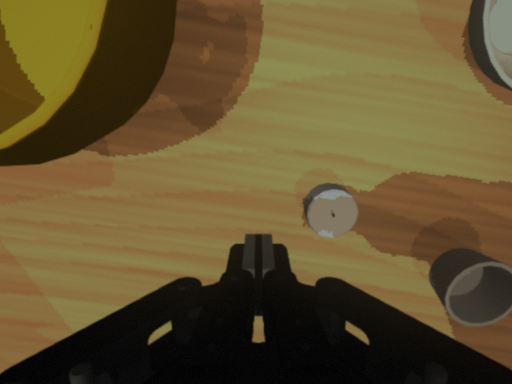

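Run:
```python
from h import *
print('C',wray(332,213,.02),'ram',wray(478,293,.035), wray(478,262,.035))
```

```text
C [0.4715041  0.23176738 0.02      ] ram [0.42998111 0.10916345 0.035     ] [0.45573451 0.11913934 0.035     ]
```

```bash
python3 -m pendant '[-0.007,0,-0.025,0,0,0,0, 0,0,-0.03,0,0,0,0, 0,0,-0.02,0,0,0,0, 0,0,-0.01,0,0,0,0, 0.0013,-0.008,0,0,0,0,0, 0.001,-0.006,0,0,0,0,0, 0.001,-0.006,0,0,0,0,0, 0.001,-0.006,0,0,0,0,0, 0.001,-0.006,0,0,0,0,0, 0.001,-0.006,0,0,0,0,0]'
python3 - <<'E'
from h import *
im=ctrl.camera('wrist'); cv2.imwrite('pics/wrist11.png',im[:,:,::-1])
print(ctrl.get_obs()['eef_pos'])
E
```

```text
time_s: 18.18
eef_pos: [0.4698, 0.2508, 0.0099]
eef_rot: [0.056, -0.056, 0.705, -0.705]
wrist_force: [-0.6, 2.2, 3.1]
opening: -0.002
[0.46992972 0.25020291 0.0098762 ]
```

View pics/wrist11.png

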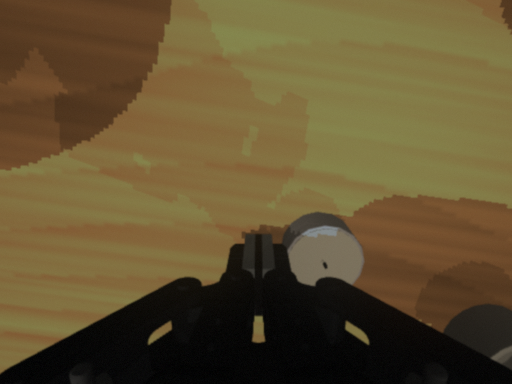

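C is in contact and centred at (325,260). Sweeping it along the row.

```bash
python3 -m pendant '[0.0019,-0.012,0,0,0,0,0, 0.0019,-0.012,0,0,0,0,0, 0.0019,-0.012,0,0,0,0,0, 0.0019,-0.012,0,0,0,0,0, 0.0019,-0.012,0,0,0,0,0, 0.0019,-0.012,0,0,0,0,0, 0.0019,-0.012,0,0,0,0,0, 0.0019,-0.012,0,0,0,0,0, 0.0019,-0.012,0,0,0,0,0, 0.0019,-0.012,0,0,0,0,0, 0.0019,-0.012,0,0,0,0,0, 0.0019,-0.012,0,0,0,0,0]'
python3 - <<'E'
from h import *
im=ctrl.camera('wrist'); cv2.imwrite('pics/wrist12.png',im[:,:,::-1])
print(ctrl.get_obs()['eef_pos'])
E
```

```text
time_s: 19.73
eef_pos: [0.4922, 0.1061, 0.0096]
eef_rot: [0.056, -0.056, 0.705, -0.705]
wrist_force: [-1.6, 4.4, 5.8]
opening: 0.0
[0.49248743 0.10491488 0.00959238]
```

View pics/wrist12.png

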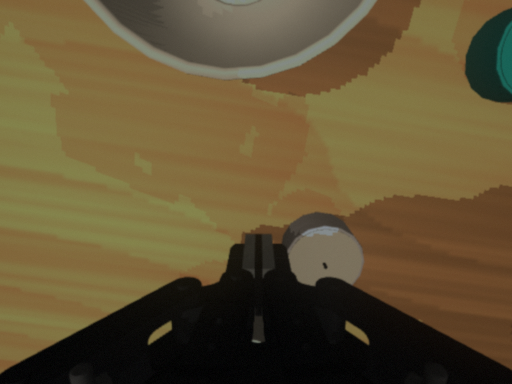

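```bash
python3 -m pendant '[0,0,0,0,0,0,0]'
python3 - <<'E'
from h import *
im=tls('scene'); im2=cv2.resize(im[90:240,180:400],None,fx=3,fy=3);cv2.imwrite('pics/scene12.png',im2[:,:,::-1])
o=ctrl.get_obs();print(o['wrist_force'],o['torque'])
E
```

```text
time_s: 19.9
eef_pos: [0.4918, 0.1058, 0.0091]
eef_rot: [-0.055, 0.056, -0.705, 0.705]
wrist_force: [0.1, 0.5, -0.4]
opening: 0.01
scene [490.5  41.5] [ 42  20 151] [-0.464  0.319]
scene [306.2 109.9] [ 27  18 130] [ 0.208 -0.04 ]
scene [250.3 137.3] [12 10 94] [ 0.408 -0.119]
scene [284.8 189.2] [ 13  14 110] [0.505 0.078]
[-0.36483844 -0.48134364 -1.46901696] [-0.00047119 -0.02737404 -0.03598101]
```

View pics/scene12.png

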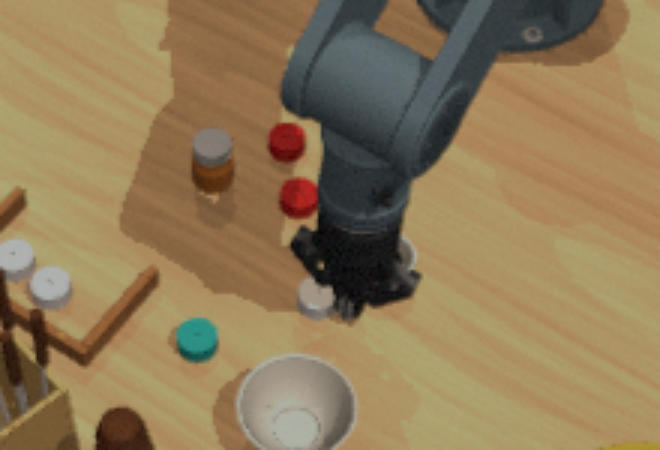

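The push force drops to zero when the arm stops. I'll carry on a little slower.

```bash
python3 -m pendant '[0.0013,-0.008,0,0,0,0,0, 0.0013,-0.008,0,0,0,0,0, 0.0013,-0.008,0,0,0,0,0, 0.0013,-0.008,0,0,0,0,0, 0.0013,-0.008,0,0,0,0,0, 0.0013,-0.008,0,0,0,0,0, 0.0013,-0.008,0,0,0,0,0, 0.0013,-0.008,0,0,0,0,0, 0.0013,-0.008,0,0,0,0,0, 0.0013,-0.008,0,0,0,0,0, 0.0013,-0.008,0,0,0,0,0, 0.0013,-0.008,0,0,0,0,0]'
python3 -m pendant '[0.0013,-0.008,0,0,0,0,0, 0.0013,-0.008,0,0,0,0,0, 0.0013,-0.008,0,0,0,0,0, 0.0013,-0.008,0,0,0,0,0, 0.0013,-0.008,0,0,0,0,0, 0.0013,-0.008,0,0,0,0,0, 0.0013,-0.008,0,0,0,0,0, 0.0013,-0.008,0,0,0,0,0, 0.0013,-0.008,0,0,0,0,0, 0,0,0,0,0,0,0]';python3 - <<'E'
from h import *
im=ctrl.camera('wrist'); cv2.imwrite('pics/wrist13.png',im[:,:,::-1])
print(ctrl.get_obs()['eef_pos'],wray(325,260,.02)); tls('scene')
E
```

```text
time_s: 21.45
eef_pos: [0.5079, 0.0103, 0.0095]
eef_rot: [-0.056, 0.056, -0.705, 0.705]
wrist_force: [0.1, -0.4, -0.7]
opening: 0.003
time_s: 22.7
eef_pos: [0.5197, -0.0619, 0.0096]
eef_rot: [-0.056, 0.055, -0.705, 0.705]
wrist_force: [0.4, -0.1, -0.7]
opening: -0.005
[ 0.51955004 -0.06149365  0.00953131] [ 0.52481005 -0.09419051  0.02      ]
scene [486.   39.7] [ 52  24 191] [-0.464  0.302]
scene [240.5  84.9] [19 17 91] [ 0.243 -0.284]
scene [233.3 168. ] [11 13 97] [ 0.533 -0.09 ]
scene [307.6 174.9] [ 20  17 244] [0.423 0.103]
```

View pics/wrist13.png

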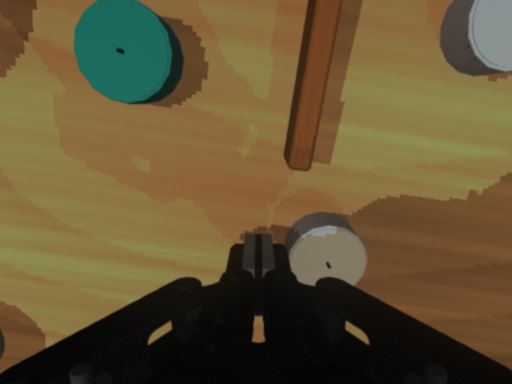

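```bash
python3 -m pendant '[0.001,-0.005,0,0,0,0,0, 0.001,-0.005,0,0,0,0,0, 0,0,0,0,0,0,0, -0.003,0.015,0,0,0,0,0, 0,0,0.04,0,0,-3,0, -0.02,-0.008,0.04,0,0,-3,0, -0.023,-0.038,0,0,0,-3,0, 0,0,0,0,0,0,0]';python3 - <<'E'
from h import *
im=ctrl.camera('wrist'); cv2.imwrite('pics/wrist14.png',im[:,:,::-1])
print(ctrl.get_obs()['eef_pos']); tls('top')
E
```

```text
time_s: 23.8
eef_pos: [0.4746, -0.1028, 0.09]
eef_rot: [0.0, -0.001, -0.707, 0.707]
wrist_force: [-0.3, 0.0, -0.7]
opening: 0.001
[ 0.47496526 -0.10196621  0.0896975 ]
top [304.2 183.6] [ 13  12 128] [ 0.64  -0.144]
top [320.3 185.2] [ 14  13 138] [ 0.637 -0.195]
top [223.2 248.1] [ 19  19 219] [0.431 0.105]
top [290.7 249.1] [ 13  13 133] [ 0.433 -0.103]
```

View pics/wrist14.png

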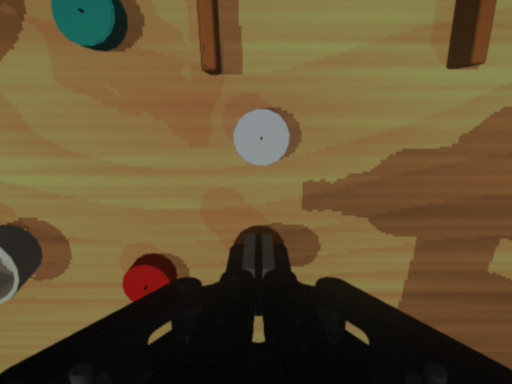

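Run:
```python
from h import *
print('C',wray(262,138,.02),'wall inner',wray(221,72,.028),wray(217,72,.0281),wray(450,66,.0),'rwall',wray(473,66,.028))
```

```text
C [ 0.52583608 -0.1044338   0.02      ] wall inner [ 0.56782707 -0.07823364  0.028     ] [ 0.56781321 -0.07572259  0.0281    ] [ 0.57473054 -0.2385867   0.        ] rwall [ 0.57161219 -0.2364827   0.028     ]
```

C is at (0.526, -0.104), in line with the free slot. Come down between it and the jar.

```bash
python3 -m pendant '[0.009,-0.002,0,0,0,0,0, 0,0,-0.03,0,0,0,0, 0,0,-0.02,0,0,0,0, 0,0,-0.015,0,0,0,0, 0,0,0,0,0,0,0]'; python3 -m pendant '[0,0,-0.008,0,0,0,0, 0,0,-0.007,0,0,0,0, 0,0,0,0,0,0,0]';python3 - <<'E'
from h import *
im=ctrl.camera('wrist'); cv2.imwrite('pics/wrist15.png',im[:,:,::-1])
im=tls('scene'); im2=cv2.resize(im[90:240,120:340],None,fx=3,fy=3);cv2.imwrite('pics/scene15.png',im2[:,:,::-1])
E
```

```text
time_s: 24.52
eef_pos: [0.484, -0.1034, 0.0232]
eef_rot: [-0.0, -0.002, 0.708, -0.707]
wrist_force: [0.0, -0.5, -1.2]
opening: -0.0
time_s: 24.9
eef_pos: [0.4842, -0.1041, 0.0092]
eef_rot: [0.0, -0.001, 0.707, -0.707]
wrist_force: [-0.6, -0.1, -0.4]
opening: 0.001
scene [483.4  38.6] [ 58  26 205] [-0.464  0.292]
scene [231.6 166.3] [ 13  14 137] [ 0.531 -0.098]
scene [307.6 174.9] [ 20  17 243] [0.423 0.103]
```

View pics/wrist15.png

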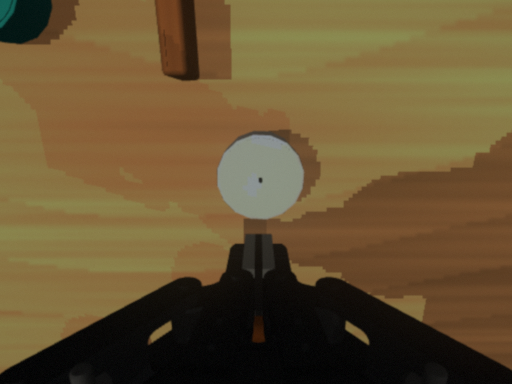

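View pics/scene15.png

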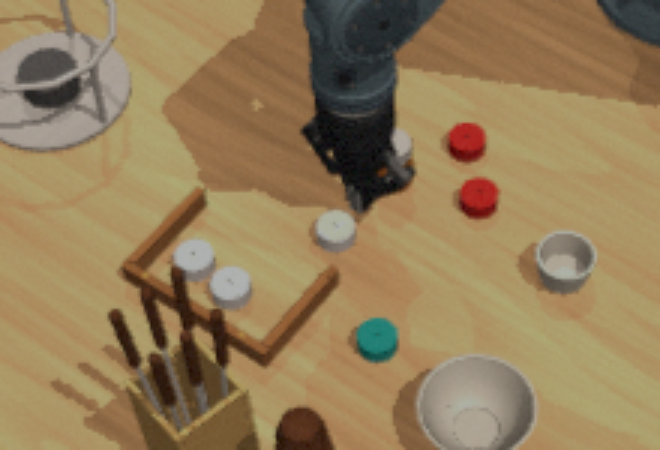

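```bash
python3 -m pendant '[0.006,0,0,0,0,0,0, 0.006,0,0,0,0,0,0, 0.006,0,0,0,0,0,0, 0.009,0,0,0,0,0,0, 0.010,0,0,0,0,0,0, 0.010,0,0,0,0,0,0, 0.010,0,0,0,0,0,0, 0,0,0,0,0,0,0]';python3 - <<'E'
from h import *
im=ctrl.camera('wrist'); cv2.imwrite('pics/wrist16.png',im[:,:,::-1])
E
```

```text
time_s: 26.0
eef_pos: [0.5425, -0.1043, 0.0096]
eef_rot: [-0.001, 0.0, -0.707, 0.707]
wrist_force: [0.1, -0.5, -1.1]
opening: -0.001
```

View pics/wrist16.png

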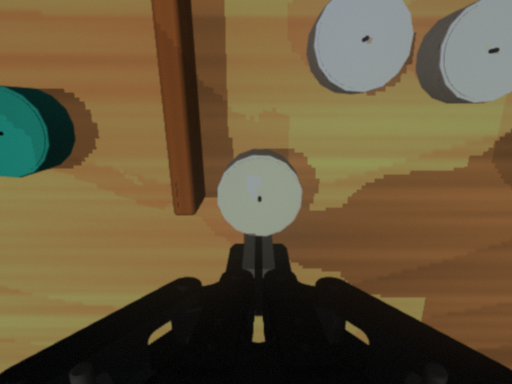

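C is past the wall end at (260,195), clear of the wall on the left and in line with the gap beside B.

```bash
python3 -m pendant '[0.008,0,0,0,0,0,0, 0.008,0,0,0,0,0,0, 0.008,0,0,0,0,0,0, 0.008,0,0,0,0,0,0, 0.008,0,0,0,0,0,0, 0.008,0,0,0,0,0,0, 0.006,0,0,0,0,0,0, 0,0,0,0,0,0,0, -0.02,0,0,0,0,0,0, 0,0,0,0,0,0,0]';python3 - <<'E'
from h import *
im=ctrl.camera('wrist'); cv2.imwrite('pics/wrist17.png',im[:,:,::-1])
E
```

```text
time_s: 27.3
eef_pos: [0.5741, -0.1038, 0.0091]
eef_rot: [-0.0, -0.001, 0.707, -0.707]
wrist_force: [-0.1, -1.0, 0.1]
opening: 0.003
```

View pics/wrist17.png

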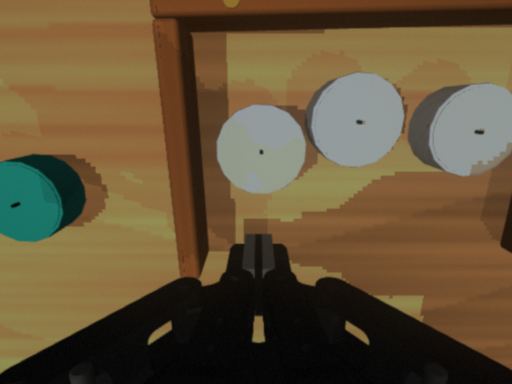

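All three stand in the bay. Raise the robot clear and check from the fixed cameras.

```bash
python3 -m pendant '[-0.01,0,0.01,0,0,0,0, 0,0,0.03,0,0,0,0, 0,0,0.04,0,0,0,0, 0,0,0.04,0,0,0,0, -0.03,0,0.04,0,0,0,0, -0.04,0,0.03,0,0,0,0, -0.04,0,0.02,0,0,0,0, -0.04,0,0,0,0,0,0, -0.04,0,0,0,0,0,0,0,0,0,0,0,0,0]';python3 - <<'E'
from h import *
b=np.array([.626,-.152]);a=.015
for c in('top','scene'):
    im=tls(c); cv2.imwrite(f'pics/{c}18.png',im[:,:,::-1])
E
```

```text
time_s: 28.6
eef_pos: [0.3738, -0.104, 0.22]
eef_rot: [-0.0, -0.0, -0.707, 0.707]
wrist_force: [-0.1, -0.0, 0.5]
opening: -0.004
top [320.4 185.1] [ 14  13 136] [ 0.637 -0.195]
top [223.4 248.3] [ 19  19 200] [0.43  0.104]
scene [486.4  39.9] [ 51  22 160] [-0.464  0.303]
scene [250.4 137.4] [ 13  10 107] [ 0.408 -0.119]
scene [307.5 174.9] [ 21  17 242] [0.423 0.103]
```

View pics/top18.png

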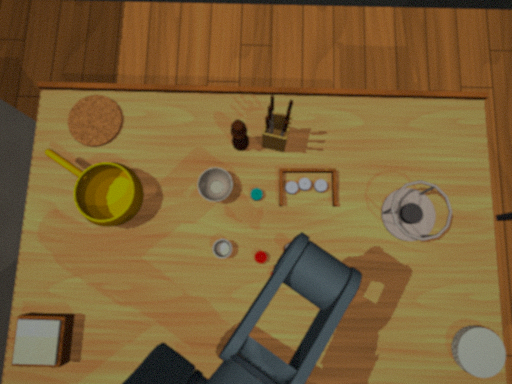

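View pics/scene18.png

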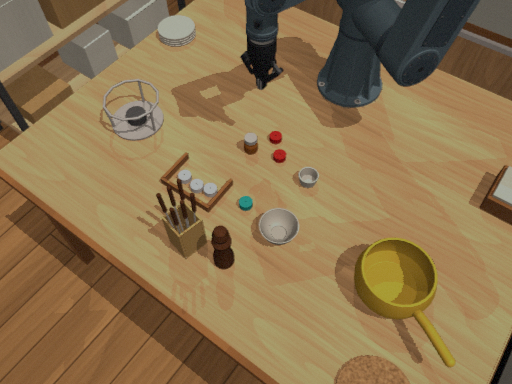

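The top view shows tealights at (291,187), (305,184) and (320,185), all well inside the bay, whose mouth is at about row 206. The jar, ramekin, bowl and look-alikes are at their starting pixels, and the arm is clear.

Run:
```python
from h import *
print(ray('top',291.5,187,.02),ray('top',304.5,184,.02))
print(ctrl.hand_in())
```

```text
[ 0.62827995 -0.1036485   0.02      ] [ 0.63904537 -0.14479438  0.02      ]
the job is handed in; nothing more can be done
None
```

I swept all three tealights into the bay with the closed fingers and handed the job in at about 29 s, well under the 72 s limit. `hand_in()` reports no verdict.

- **Tealights:** my last check put them at (0.637, -0.195), (0.639, -0.145) and (0.628, -0.104). The bay's centre is at about (0.626, -0.152), with its mouth at x ≈ 0.571, so each disc is about 37 mm or more past the mouth line. They look upright in the last pictures.
- **Bystanders:** by eye, everything else and the look-alikes stand where they did at the start. The last top picture didn't show the jar or one red look-alike because the arm hid them, but the scene camera showed both in place.
- **Robot:** the fingers ended about 0.22 m above the shelf, touching nothing.
- **Disagreements:** the cameras differed by up to about 6 mm in y, so I used the wrist camera for contact alignment. At the end of one sweep of the last tealight, the wrist force read about 7 N. It fell to near zero when the arm stopped and didn't come back at lower speed. I don't know what caused it.

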